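Put two inkstones back on their own stands

ROBOT

A 6-joint arm with a two-finger parallel gripper is mounted at the origin on the work surface. World frame = base frame: x ahead of the robot, y to its left, z up, the work surface at z = 0. Lengths are in m, angles in rad, forces in N, time in s.
With the tool pointing down it reaches from about 0.35 to 0.975 m from the base axis. Payload 4.9 kg.
Tool frame: the origin (TCP) lies at the very end of the fingers, on their centre line; the grasp point (between the pads) lies 19 mm behind it; z points along the fingers, y is the line along which they close (so a half turn about z gives the same grasp; the last joint's range is limited). The gripper opens to 85 mm and grips with 20 to 120 N. Pads are 22 mm wide; open, the fingers measure 114 mm over their backs; the gripper's body (76 mm by 85 mm) begins 54 mm behind the grasp point. The pads swing forward as they close: fully open they stand 13 mm farther back than shut.
Start: joints at [1.059, 0.053, 1.613, -0, 1.476, -0.119], TCP at [0.239, 0.577, 0.231] pointing down, gripper open.
Joint ranges: [-3.01, 3.01], [-1.01, 2.22], [0.06, 2.58], [-1.02, 4.17], [0.09, 2.62], [-3.14, 3.14]. Speed limits (rad/s): [2.57, 2.57, 3.14, 3.14, 3.14, 3.14].

INTERFACE

Orientations are given as a rotation vector (axis times angle).
In Python, from station import get_obs, get_image, get_calibration, finish_job gives the robot as it stands.
- The arm moves only by the tool servo_tool, never from a script. Its argument "increments" is a list of rows, each a list of 5 numbers: the opening, from 0 (shut) to 1 (fully open), then the shift along the tool's x, y, z in mm, then the turn about the tool's z in degrees. In form: [[jaw, tx, ty, tz, spin], ...]. A call has 1 to 12 rows; each row shifts and turns the commanded pose from where the row before left it, along the tool's axes as they then stand; what a row does not reach is not made up. A row lasts 1/8 s, in which the tool goes at most 62.5 mm and 10.7 degrees, less where a joint would pass 70% of its speed; a pose out of reach is approached as far as the arm can. A call is refused whole if a number of a shift passes 62.5 or a number of a turn 10.7, either way. A call with a gripper value outside its range is refused whole. The fingers move at their own pace and stop on an object; "force" is the grip in N (left out, the last holds). Time passes only in rows, so rows that do not move let the fingers close. It gives the time, the measured TCP pose, the force, the opening and the grip force at its end, in the units of the state.
- get_obs(): the state, without advancing time (a new reading comes with each control period).
- get_image(name): name is "scene" or "side" or "wrist"; returns the picture (480x640x3 uint8, red, green, blue); there is no depth.
- get_calibration(name): a dict with "fx", "fy", "cx", "cy" (pixels), "R" (3x3) and "t" (3): a world point X has camera coordinates R X + t; the wrist camera has in their place "mount" (4x4, takes a point from camera to tool coordinates, whose origin is the TCP and whose axes are the flange's). Camera axes: x right, y down, z forward; pixel columns grow to the right and rows downward; lengths in m; the calibration is good to about 2 mm. A picture is of the moment at which its call begins: read the wrist's pose just before it. get_calibration takes no time and is no camera call.
- finish_job(): hands the job in; it is judged then, once.
The state is a dict: "t": time; "q": joint angles; "dq": joint speeds; "effort": joint torques, N m; "tool_pos": TCP position; "tool_rot": TCP orientation; "contact_force": force on the tool from outside, world axes, zero at the start; "wrist_torque": the same for the moment, N m; "opening": finger opening in m; "grip_force": force on a finger pad.
Only numpy, scipy, OpenCV 4.12 (cv2) and the standard library are available. Lean on these libraries where they do the work, as an engineer would, in place of code of your own. Each camera call takes 0.05 s, during which the arm holds its last target. There are 200 camera calls.

TASK

The red and the green inkstone are standing on each other's stands. First hang the ear defenders, which occupy the cork pad, over the horizontal rail with one cup on each side; then swap the stones, using the freed cork pad as the resting place in between, so that each stone ends flat and centred between the end lips of the stand with lips of its own colour. Set things down gently rather than dropping them, never put a stone on the bare bench, and leave the box, jar and hammer alone.

Things in the scene. Friction and masses are not known exactly. Their poses are not given: they have to be found in the camera images.
- red_stone: Red-brown carved inkstone, a slab 112 (x) x 60 (y) x 28 mm high, 0.3 to 0.6 kg, with a raised rim, a shallow dish on top and a carved end at +x. Origin at the centre of its underside, z up. Grip the straight long sides (+-y, 60 mm apart). It may lie either way round. Starts on the green stand.
- green_stone: Dark grey-green carved inkstone, same shape and size as the red one (112 x 60 x 28 mm, origin at the centre of its underside, long axis x). Starts on the red stand.
- red_stand: Fixed dark-wood display stand with red end lips, 150 (x) x 80 (y) mm. Flat seat 14 mm above the bench; at each short end a red lip 11 mm thick rises to 22 mm, 128 mm between the lips; long sides open. Origin at the centre of its underside on the bench, x along its length. The red stone belongs here, long axis along the stand's.
- green_stand: Fixed display stand, same as the red stand but with green lips. The green stone belongs here.
- pad: Fixed tan cork pad, 190 (x) x 120 (y) x 6 mm thick, flat. Origin at the centre of its underside on the bench. The ear defenders stand on it at the start; afterwards it is the resting place for a stone.
- ear_defenders: Rigid ear defenders, 153 (x) x 62 (y) x 142 mm high, 0.24 kg, upright on two orange cups (76 mm high) at x = +-66 mm, 86 mm free between them. A black band arches over in the x-z plane; its crown is 30 mm wide in y, 20 mm thick (122 to 142 mm above the origin), level within 14 mm of the middle, then sloping down. Grip the crown across y. Origin midway between the cups' undersides.
- band_underside (a point): Point on the ear defenders: the middle of the underside of the band's crown, 122 mm above their origin.
- rail: Fixed steel hanging rail: a horizontal round bar 12 mm in diameter along its y axis, its axis 150 mm above the bench, 180 mm long between two upright end posts. Origin on the bench below the middle of the bar.
- rail_mid (a point): Middle of the rail bar, on its axis; y along the bar, z up.
- gift_box: Bystander: closed gold box 90 (x) x 150 (y) x 55 mm, origin at the centre of its underside.
- paste_jar: Bystander: jar 68 mm in diameter, 85 mm high, red cap, origin at the centre of its underside.
- hammer: Bystander: hammer with a wooden handle lying along its x axis, 260 mm long, head at +x, 78 mm wide, origin on its underside near the middle.
Things that resemble listed ones, but are neither listed nor needed, are in the scene too. Leave any pink or turquoise look-alike of the ear_defenders alone.

How it is judged:
On the way, in this order (a step that is already met when the one before it is completed fails the run):
1. the ear defenders hang over the rail, released and still (x of band_underside in the frame of rail_mid between -0.03 and 0.03 m and y of band_underside in the frame of rail_mid between -0.07 and 0.07 m and z of band_underside in the frame of rail_mid between -0.005 and 0.03 m and angle between ear_defenders's own z axis and vertical below 0.4 rad and contact force between ear_defenders and rail above 0.5 N and contact force between ear_defenders and the fingers below 0.1 N and linear speed of ear_defenders below 0.05 m/s), for 0.2 s.
2. one of the stones rests flat on the cork pad, released (((x of red_stone in the frame of pad between -0.095 and 0.095 m and y of red_stone in the frame of pad between -0.06 and 0.06 m and contact force between red_stone and pad above 0.5 N and contact force between red_stone and the fingers below 0.1 N and angle between red_stone's own z axis and vertical below 0.1 rad and linear speed of red_stone below 0.03 m/s) or (x of green_stone in the frame of pad between -0.095 and 0.095 m and y of green_stone in the frame of pad between -0.06 and 0.06 m and contact force between green_stone and pad above 0.5 N and contact force between green_stone and the fingers below 0.1 N and angle between green_stone's own z axis and vertical below 0.1 rad and linear speed of green_stone below 0.03 m/s))), for 0.1 s.
3. the other stone sits on the stand of its own colour, released (((x of red_stone in the frame of red_stand between -0.012 and 0.012 m and y of red_stone in the frame of red_stand between -0.012 and 0.012 m and z of red_stone in the frame of red_stand between 0.009 and 0.018 m and angle between the x axis of red_stone and the x axis of red_stand, either way round below 0.17 rad and angle between red_stone's own z axis and vertical below 0.1 rad and contact force between red_stone and red_stand above 0.5 N and contact force between red_stone and the fingers below 0.1 N and linear speed of red_stone below 0.03 m/s) or (x of green_stone in the frame of green_stand between -0.012 and 0.012 m and y of green_stone in the frame of green_stand between -0.012 and 0.012 m and z of green_stone in the frame of green_stand between 0.009 and 0.018 m and angle between the x axis of green_stone and the x axis of green_stand, either way round below 0.17 rad and angle between green_stone's own z axis and vertical below 0.1 rad and contact force between green_stone and green_stand above 0.5 N and contact force between green_stone and the fingers below 0.1 N and linear speed of green_stone below 0.03 m/s))), for 0.1 s.
At the end, for the whole second after the job is handed in: Each stone flat on its own colour's stand, within 12 mm of centre each way and 0.17 rad (either way round); ear defenders over the rail, a cup each side, band middle within 30 mm of the bar and 70 mm of its middle, tilt under 0.4 rad; all released and at rest (all of step 1 and x of red_stone in the frame of red_stand between -0.012 and 0.012 m and y of red_stone in the frame of red_stand between -0.012 and 0.012 m and z of red_stone in the frame of red_stand between 0.009 and 0.018 m and angle between the x axis of red_stone and the x axis of red_stand, either way round below 0.17 rad and angle between each of red_stone, green_stone's own z axis and vertical below 0.1 rad and contact force between red_stone and red_stand above 0.5 N and contact force between each of red_stone, green_stone and the fingers below 0.1 N and linear speed of each of red_stone, green_stone below 0.03 m/s and x of green_stone in the frame of green_stand between -0.012 and 0.012 m and y of green_stone in the frame of green_stand between -0.012 and 0.012 m and z of green_stone in the frame of green_stand between 0.009 and 0.018 m and angle between the x axis of green_stone and the x axis of green_stand, either way round below 0.17 rad and contact force between green_stone and green_stand above 0.5 N); the robot touches nothing.
It fails at once if a stone touches the bare bench (height (world z) of any of red_stone, green_stone below 0.0035 m).
It fails at once if a stone is tipped by more than 0.6 rad (angle between any of red_stone, green_stone's own z axis and vertical above 0.6 rad).
It fails at once if a stone is dropped (in free fall faster than 0.5 m/s, some 13 mm), or the ear defenders (0.7 m/s, some 25 mm) ((contact force between red_stone and anything else below 0.01 N and linear speed of red_stone above 0.5 m/s) or (contact force between green_stone and anything else below 0.01 N and linear speed of green_stone above 0.5 m/s) or (contact force between ear_defenders and anything else below 0.01 N and linear speed of ear_defenders above 0.7 m/s)).
It fails at once if the box, jar or hammer is moved by more than 30 mm (distance of any of gift_box, paste_jar, hammer from where it was at the start of the episode above 0.03 m).
It also fails if it takes over 72 s, if anything falls off the work surface, if the arm or the gripper's body presses on something with over 40 N, if the wrist force passes 120 N, or if a joint passes its speed limit or range.

## Working session

There is one attempt and no reset: what is moved stays moved. The work goes in short steps, Python scripts to look and compute and a tool call to move; the robot and the scene stay as the last step left them, time stands still between calls to the robot, and variables do not carry over. Pictures are saved under pics/ and viewed, at most 10 in all, crops included, and the job is handed in when it is done.

Besides the shell and the picture viewer there is one more tool, called after ">>>" by a JSON object that holds its "name" and its "arguments", one argument or row to a line. servo_tool: Moves the arm, as the interface text tells. Its arguments: {"type":"object","properties":{"increments":{"type":"array"},"force":{"type":"number"}},"required":["increments"]}

```bash
mkdir -p pics; python3 - <<'E'
from station import *
import cv2,numpy as np
o=get_obs();print({k:np.round(v,3).tolist() for k,v in o.items()})
a=get_image("scene");b=get_image("side")
for n,i in(("scene",a),("side",b)):
    cv2.imwrite(f"pics/{n}0.png",i[:,:,::-1])
    c=get_calibration(n);print(n,{k:np.round(v,3).tolist() for k,v in c.items()})
c=get_calibration("wrist");print({k:np.round(v,3).tolist() for k,v in c.items()})
E
```

```text
{'t': 0.0, 'q': [1.059, 0.053, 1.614, 0.0, 1.476, -0.119], 'dq': [0.001, -0.001, -0.001, 0.001, 0.001, 0.0], 'effort': [-0.002, -39.367, -37.018, -0.0, 0.007, -0.0], 'tool_pos': [0.239, 0.577, 0.23], 'tool_rot': [-0.613, -3.081, 0.003], 'contact_force': [-0.015, 0.387, 0.085], 'wrist_torque': [-0.005, 0.017, -0.038], 'grip_force': 0.0, 'opening': 0.086}
scene {'fx': 463.435, 'fy': 463.435, 'cx': 313.639, 'cy': 239.838, 'R': [[0.467, 0.884, 0.0], [0.614, -0.324, -0.72], [-0.637, 0.336, -0.694]], 't': [-0.196, -0.241, 1.541]}
side {'fx': 474.526, 'fy': 474.526, 'cx': 321.227, 'cy': 240.663, 'R': [[0.977, -0.212, -0.007], [-0.134, -0.592, -0.794], [0.164, 0.777, -0.607]], 't': [-0.496, 0.149, 1.077]}
{'fx': 354.962, 'fy': 354.962, 'cx': 317.981, 'cy': 241.119, 'mount': [[-0.0, -0.959, -0.285, 0.073], [1.0, 0.0, -0.001, -0.0], [0.001, -0.285, 0.959, -0.142], [0.0, 0.0, 0.0, 1.0]]}
```

View pics/scene0.png

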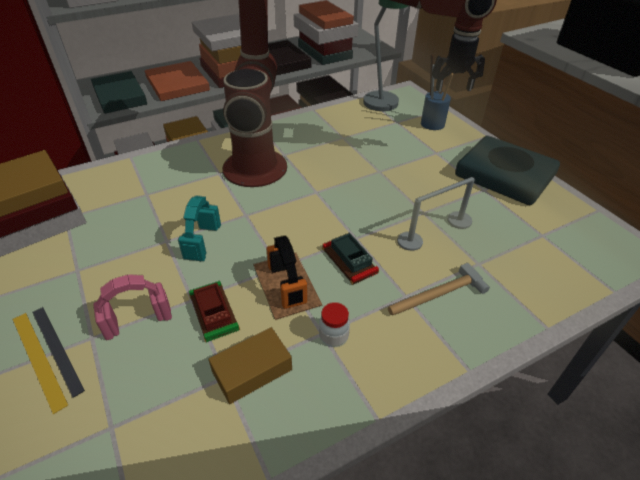

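View pics/side0.png

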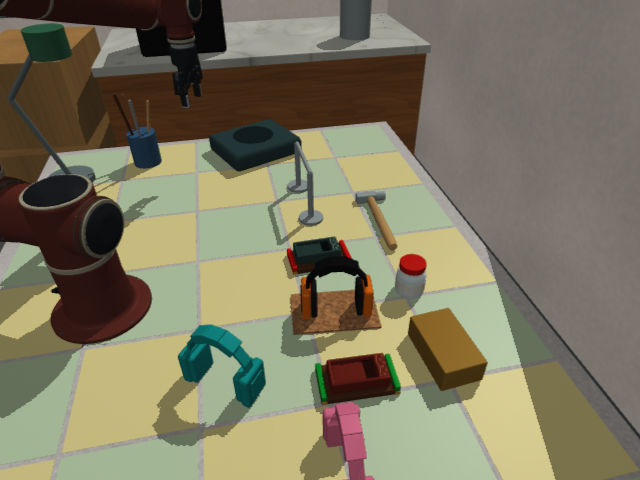

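The scene view shows the defenders at (287,270), the red stone at (213,310), the green stone at (351,255) and the rail from (415,200) to (470,183). In the side view they are at (337,285), (357,376), (320,253) and (297,148)-(310,175). Next I'll enlarge both.

```bash
python3 - <<'E'
import cv2,numpy as np
def crop(src,x0,y0,w,h,s,out):
    i=cv2.imread(f"pics/{src}.png")[y0:y0+h,x0:x0+w]
    i=cv2.resize(i,None,fx=s,fy=s,interpolation=cv2.INTER_CUBIC)
    i=cv2.convertScaleAbs(i,alpha=1.5,beta=10)
    for x in range((x0//20+1)*20,x0+w,20):
        cv2.line(i,((x-x0)*s,0),((x-x0)*s,6),(255,255,255),1);cv2.putText(i,str(x),((x-x0)*s-10,16),0,.35,(255,255,255))
    for y in range((y0//20+1)*20,y0+h,20):
        cv2.line(i,(0,(y-y0)*s),(6,(y-y0)*s),(255,255,255),1);cv2.putText(i,str(y),(8,(y-y0)*s+4),0,.35,(255,255,255))
    cv2.imwrite(f"pics/{out}.png",i)
crop("scene0",184,225,200,120,4,"c1")
crop("side0",280,230,125,175,1*3+0,"tmp")
crop("side0",280,230,140,175,3,"c2")
a=cv2.imread("pics/c2.png")
crop("side0",275,135,60,100,3,"t2");crop("scene0",390,170,95,85,3,"t3")
b=cv2.imread("pics/t2.png");c=cv2.imread("pics/t3.png")
H=np.zeros((560,420+290,3),np.uint8);H[:525,:420]=a;H[:300,425:605]=b;H[302:557,425:710]=c
cv2.imwrite("pics/c2.png",H)
E
```

```text
(no output)
```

View pics/c1.png

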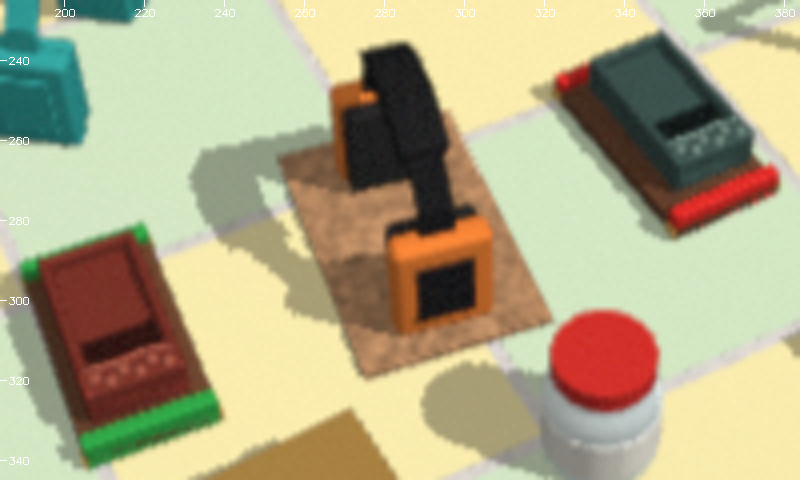

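View pics/c2.png

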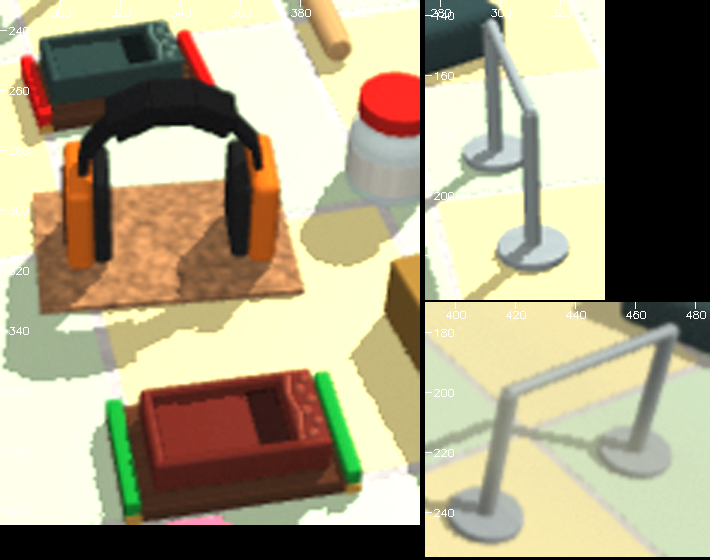

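The crops give clear corners in both views. I'll fit poses (x, y, z, yaw) from the hand-read corners.

```bash
cat > h.py <<'E'
import numpy as np
from scipy.optimize import least_squares
from station import *
C={n:get_calibration(n) for n in("scene","side")}
def proj(n,X):
    c=C[n];p=np.asarray(X)@np.array(c["R"]).T+np.array(c["t"])
    return np.c_[c["fx"]*p[:,0]/p[:,2]+c["cx"],c["fy"]*p[:,1]/p[:,2]+c["cy"]]
def world(p,L):
    L=np.asarray(L,float);x,y,z,a=p;c,s=np.cos(a),np.sin(a)
    return np.c_[x+c*L[:,0]-s*L[:,1],y+s*L[:,0]+c*L[:,1],z+L[:,2]]
def fit(obs,p0,offs=True):
    def r(p):
        out=[]
        for n,d in obs.items():
            out.append((proj(n,world(p,np.array(list(d.keys()))*1e-3))-np.array(list(d.values()))).ravel())
        return np.concatenate(out)
    s=least_squares(r,p0,loss="soft_l1",f_scale=1.0)
    return s.x,r(s.x).reshape(-1,2)
c1=lambda x,y:(184+x/4,225+y/4)
c2=lambda x,y:(280+x/3,230+y/3)
E
cat > m.py <<'E'
from h import *
O={}
O['pad']={'scene':{(-95,-60,6):c1(280,157),(95,-60,6):c1(367,376),(95,60,6):c1(551,320)},'side':{(-95,-60,6):c2(42,311),(95,-60,6):c2(302,291),(-95,60,6):c2(33,195)}}
O['gstand']={'scene':{(75,-40,0):c1(88,467),(75,40,0):c1(221,418),(75,40,22):c1(216,392),(75,-40,22):c1(80,440),(-75,-40,22):c1(22,262),(-75,40,22):c1(143,224)},
 'side':{(-75,40,22):c2(107,402),(-75,-40,0):c2(128,523),(75,-40,0):c2(358,490),(75,40,22):c2(328,372)}}
O['rstone']={'scene':{(-56,-30,28):c1(40,265),(-56,30,28):c1(131,232),(56,-30,0):c1(90,420),(56,30,28):c1(187,362)},'side':{(-56,30,28):c2(140,388),(-56,-30,28):c2(156,469),(-56,-30,0):c2(158,488),(56,-30,28):c2(331,438),(56,-30,0):c2(331,460),(56,30,28):c2(310,371)}}
O['gstone']={'scene':{(-56,-30,28):c1(590,66),(-56,30,28):c1(660,32),(56,30,28):c1(751,130),(56,-30,28):c1(672,160),(56,-30,0):c1(675,187),(56,30,0):c1(750,155)},'side':{(-56,30,28):c2(40,38),(-56,-30,28):c2(47,82),(-56,-30,0):c2(48,103),(56,30,28):c2(168,21)}}
O['rstand']={'scene':{(75,-40,0):c1(676,237),(75,40,0):c1(778,188),(75,40,22):c1(775,166),(-75,-40,22):c1(556,82)},'side':{(-75,40,22):c2(22,60),(-75,-40,0):c2(43,131),(75,40,22):c2(183,30)}}
O['ears']={'scene':{(76.5,-31,0):c1(393,333),(76.5,31,0):c1(491,304),(76.5,-31,76):c1(387,238),(76.5,31,76):c1(492,220)},'side':{(-76.5,-31,0):c2(68,268),(76.5,-31,0):c2(275,258),(-76.5,-31,76):c2(65,143),(76.5,-31,76):c2(275,137)}}
for k,o in O.items():
    p,r=fit(o,[.7,.1,.01,0]);print(k,np.round(p[:3]*1000,1),'yaw',round(p[3],3),'|res',np.round(np.hypot(*r.T),1))
    if k=='ears':
        for n in C: print(n,np.round(proj(n,world(p,[[0,-.015,.142],[0,.015,.142],[0,-.015,.122],[-.014,-.015,.142],[.014,-.015,.142]]))).tolist())
# rail
o={'barS':((417.7,200.7),(310,172.3)),'barF':((471.7,180.5),(296.7,144)),'discS':((410,240.3),(310.7,217.3)),'discF':((460,219.3),(298.3,185.7))}
for k,(a,b) in o.items():
    f=lambda X:np.r_[(proj('scene',[X])-a)[0],(proj('side',[X])-b)[0]]
    s=least_squares(f,[.6,.4,.1]);print(k,np.round(s.x*1000,1),np.round(s.fun,1))
E
python3 m.py
```

```text
pad [ 509.4 -125.1   -5.9] yaw -0.119 |res [0.7 0.9 0.8 1.1 0.4 0.8]
gstand [ 507.2 -317.5   -1.3] yaw -0.053 |res [1.  0.9 1.8 2.1 1.6 1.3 2.  1.7 0.4 1.6]
rstone [ 510.  -317.6   11.5] yaw -0.047 |res [1.7 1.  2.6 0.6 0.5 1.1 2.  1.6 2.4 2.6]
gstone [507.3  63.7  10.5] yaw 0.011 |res [2.7 1.2 0.8 1.3 2.2 1.7 1.8 0.7 1.2 1.8]
rstand [512.5  56.7  -1.5] yaw 0.087 |res [1.2 0.7 1.4 2.5 1.8 2.1 1.7]
ears [ 514.8 -125.1   20. ] yaw -0.204 |res [ 1.6  0.6  1.3  0.   5.6  3.  10.5 12. ]
scene [[278.0, 241.0], [291.0, 238.0], [279.0, 247.0], [277.0, 237.0], [280.0, 245.0]]
side [[338.0, 258.0], [337.0, 249.0], [338.0, 266.0], [331.0, 258.0], [345.0, 258.0]]
barS [530.  241.9 147.5] [ 0. -0.  0.  0.]
barF [525.6 425.7 143.8] [-0.   0.2 -0.1 -0.2]
discS [528.5 243.9   2.8] [-0.2  0.5 -0.3 -0.5]
discF [524.6 425.4   2.4] [-0.2  0.5 -0.3 -0.5]
```

>>> {"name": "servo_tool", "arguments": {
  "increments": [
    [1,0,0,-60,-8],
    [1,0,0,-60,-8],
    [1,0,0,-40,0],
    [1,-23,-47.5,0,0],
    [1,-23,-47.5,0,0],
    [1,-23,-47.5,0,0],
    [1,-23,-47.5,0,0],
    [1,-23,-47.5,0,0],
    [1,-23,-47.5,0,0],
    [1,-23,-47.5,0,0],
    [1,-23,-47.5,0,0],
    [1,-23,-47.5,0,0]
  ]
}}

```text
t: 1.6
tool_pos: [0.3965, 0.1276, 0.3909]
tool_rot: [-0.178, -3.136, -0.0]
contact_force: [1.1, 0.3, -0.3]
opening: 0.0854
grip_force: 0.0
```

>>> {"name": "servo_tool", "arguments": {
  "increments": [
    [1,-23,-47.5,0,0],
    [1,-23,-47.5,0,0],
    [1,-23,-47.5,0,0],
    [1,-23,-47.5,0,0],
    [1,-23,-47.5,0,0],
    [1,0,0,0,0],
    [1,0,0,0,0]
  ]
}}

```text
t: 2.48
tool_pos: [0.4836, -0.1196, 0.3909]
tool_rot: [-0.179, -3.136, -0.001]
contact_force: [-0.0, -0.2, 0.3]
opening: 0.0852
grip_force: 0.0
```

```bash
cat >> h.py <<'E'
from scipy.spatial.transform import Rotation as Ro
W=get_calibration("wrist")
def addwrist(name,o):
    "register a wrist view taken at observation o as camera `name`"
    T=np.eye(4);T[:3,:3]=Ro.from_rotvec(o["tool_rot"]).as_matrix();T[:3,3]=o["tool_pos"]
    M=np.linalg.inv(T@np.array(W["mount"]))
    C[name]=dict(W,R=M[:3,:3],t=M[:3,3])
def ray(n,uv,z):
    c=C[n];R=np.array(c["R"]);d=R.T@np.array([(uv[0]-c["cx"])/c["fx"],(uv[1]-c["cy"])/c["fy"],1]);o=-R.T@np.array(c["t"])
    return o+d*(z-o[2])/d[2]
E
cat > w.py <<'E'
import sys,cv2,json
from h import *
n=sys.argv[1];o=get_obs();i=get_image("wrist")
json.dump({k:np.asarray(o[k]).tolist() for k in("tool_pos","tool_rot")},open(f"pics/{n}.json","w"))
i=cv2.convertScaleAbs(i[:,:,::-1],alpha=1.5,beta=10);cv2.imwrite(f"pics/{n}.png",i)
print(np.round(o["tool_pos"],4),np.round(o["tool_rot"],3),o["t"])
E
python3 w.py w1
```

```text
[ 0.4836 -0.1196  0.3909] [-1.790e-01 -3.136e+00 -1.000e-03] 2.475
```

View pics/w1.png

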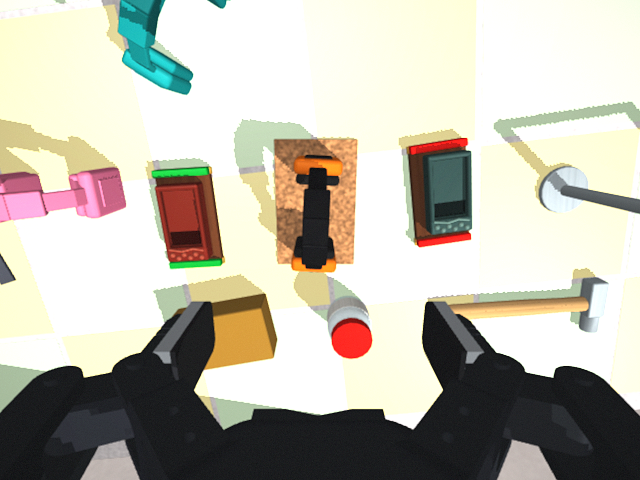

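The wrist view shows the red stone at (185,218), the defenders at (316,213), the green stone at (447,190) and the far end of the rail on the right. I'll enlarge those three.

```bash
cat > comp.py <<'E'
import cv2,sys,json,numpy as np
# comp.py src out scale  x0,y0,w,h ...
src,out,s=sys.argv[1],sys.argv[2],int(sys.argv[3]);L=[]
for a in sys.argv[4:]:
    x0,y0,w,h=map(int,a.split(','))
    i=cv2.imread(f"pics/{src}.png")[y0:y0+h,x0:x0+w]
    i=cv2.resize(i,None,fx=s,fy=s,interpolation=cv2.INTER_CUBIC)
    for x in range((x0//10+1)*10,x0+w,10):
        cv2.line(i,((x-x0)*s,0),((x-x0)*s,5),(0,0,255),1);cv2.putText(i,str(x),((x-x0)*s-10,14),0,.33,(0,0,255))
    for y in range((y0//10+1)*10,y0+h,10):
        cv2.line(i,(0,(y-y0)*s),(5,(y-y0)*s),(0,0,255),1);cv2.putText(i,str(y),(6,(y-y0)*s+4),0,.33,(0,0,255))
    L.append(i)
cv2.imwrite(f"pics/{out}.png",np.hstack(L))
E
python3 comp.py w1 c3 3 146,132,82,146 264,132,100,146 400,132,82,146
```

```text
(no output)
```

View pics/c3.png

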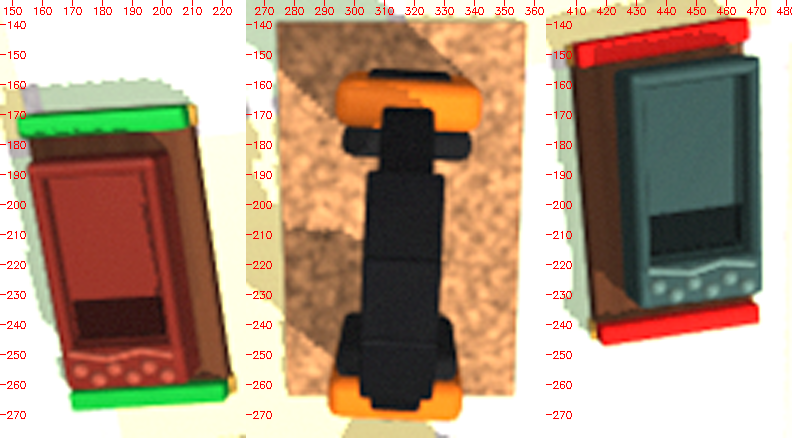

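```bash
cat > m2.py <<'E'
exec(open('m.py').read().split("for k,o in O.items")[0])
import json
addwrist('w1',json.load(open('pics/w1.json')))
p1=lambda x,y:(146+x/3,132+y/3)
p2=lambda x,y:(264+(x-246)/3,132+y/3)
p3=lambda x,y:(400+(x-546)/3,132+y/3)
O['gstand']['w1']={(-75,-40,22):p1(18,120),(-75,40,22):p1(188,103),(75,-40,22):p1(72,410),(75,40,22):p1(229,398),(64,-40,22):p1(70,393),(64,40,22):p1(226,380),(75,40,0):p1(234,377)}
O['rstone']['w1']={(-56,-30,28):p1(27,163),(-56,30,28):p1(165,152),(56,-30,28):p1(70,390),(56,30,28):p1(188,376)}
O['rstand']['w1']={(-75,-40,22):p3(573,45),(-75,40,22):p3(747,17),(75,-40,22):p3(600,345),(75,40,22):p3(759,322),(64,-40,22):p3(599,325),(64,40,22):p3(757,303)}
O['gstone']['w1']={(-56,-30,28):p3(622,72),(-56,30,28):p3(757,57),(56,-30,28):p3(638,305),(56,30,28):p3(761,292)}
O['pad']['w1']={(-95,-60,6):p2(277,22),(-95,60,6):p2(526,24),(95,-60,6):p2(287,393),(95,60,6):p2(514,395)}
def show(k,o,p0=[.5,.1,.01,0]):
    p,r=fit(o,p0);print(k,np.round(p[:3]*1000,1),'yaw',round(p[3],3),'|rms',np.round(np.sqrt((r**2).mean()),2));return p
if __name__=="__main__":
    for k in O:
        if k=='ears':continue
        show(k,O[k]);show(k+' w',{'w1':O[k]['w1']})
    for nm,uv in dict(cA=p2(403,258),cB=p2(398,343),cUp=p2(406,172),L=p2(363,258),R=p2(443,258),Lb=p2(360,343),Rb=p2(436,343)).items():
        print(nm,np.round(ray('w1',uv,.148)*1000,1))
    for nm,uv in dict(a=p2(338,85),b=p2(480,85),c=p2(330,412),d=p2(460,412)).items(): print(nm,np.round(ray('w1',uv,.075)*1000,1))
E
python3 m2.py
```

```text
pad [ 509.9 -126.    -5. ] yaw -0.119 |rms 0.48
pad w [ 510.2 -126.2   -6.1] yaw -0.119 |rms 0.16
gstand [ 507.5 -316.4   -3. ] yaw -0.054 |rms 1.17
gstand w [ 508.5 -317.2   -5.9] yaw -0.05 |rms 1.13
rstone [ 509.5 -317.1   10.2] yaw -0.054 |rms 1.33
rstone w [ 509.2 -317.9    7.5] yaw -0.057 |rms 1.32
gstone [508.7  62.4  11.3] yaw 0.023 |rms 1.08
gstone w [510.3  64.8   4.4] yaw 0.025 |rms 0.55
rstand [513.2  57.7  -3. ] yaw 0.049 |rms 0.98
rstand w [513.7  58.4  -5.3] yaw 0.045 |rms 0.28
cA [ 497.9 -123.1  148. ]
cB [ 530.4 -128.7  148. ]
cUp [ 466.4 -118.3  148. ]
L [ 496.2 -137.8  148. ]
R [ 499.6 -108.4  148. ]
Lb [ 528.8 -143.   148. ]
Rb [ 532.  -114.4  148. ]
a [ 437.2 -143.9   75. ]
b [444.  -84.6  75. ]
c [ 582.4 -166.9   75. ]
d [ 589.2 -107.6   75. ]
```

Pad, stands and stones agree across views and with the stated sizes. Their heights come out about 3–5 mm low, which is within calibration. The crown's level part is centred at (514,-126) with yaw of about -0.14, and the rail middle is at (527,334).

>>> {"name": "servo_tool", "arguments": {
  "increments": [
    [1,0,0,0,1.2],
    [1,-10,-1,40,0],
    [1,-10,-1,40,0],
    [1,-10.5,-0.5,40,0],
    [1,0,0,40,0],
    [1,0,0,40,0],
    [1,0,0,30,0],
    [1,0,0,20,0],
    [1,0,0,11,0],
    [1,0,0,0,0],
    [1,0,0,0,0]
  ],
  "force": 45
}}

```text
t: 3.9
tool_pos: [0.5146, -0.1267, 0.1318]
tool_rot: [0.211, 3.132, -0.001]
contact_force: [0.3, -0.7, 0.1]
opening: 0.0851
grip_force: 0.0
```

>>> {"name": "servo_tool", "arguments": {
  "increments": [
    [0,0,0,0,0],
    [0,0,0,0,0],
    [0,0,0,0,0],
    [0,0,0,0,0],
    [0,0,0,0,0],
    [0,0,0,0,0]
  ]
}}

```text
t: 4.65
tool_pos: [0.5143, -0.1266, 0.1309]
tool_rot: [0.211, 3.133, -0.001]
contact_force: [1.2, -0.5, 3.0]
opening: 0.029
grip_force: 46.2
```

>>> {"name": "servo_tool", "arguments": {
  "increments": [
    [0,0,0,-10,0],
    [0,0,0,-25,0],
    [0,0,0,-40,0],
    [0,0,0,-40,-3],
    [0,0,0,-40,-3],
    [0,0,0,-30,-3.2],
    [0,0,0,-15,0],
    [0,0,0,0,0]
  ]
}}

```text
t: 5.65
tool_pos: [0.5137, -0.1264, 0.3307]
tool_rot: [-0.04, 3.141, -0.0]
contact_force: [-0.3, -0.9, -2.7]
opening: 0.0287
grip_force: 45.6
```

>>> {"name": "servo_tool", "arguments": {
  "increments": [
    [0,-2,20,0,0],
    [0,-2,40,0,0],
    [0,-2,45,0,0],
    [0,-2,45,0,0],
    [0,-2,45,0,0],
    [0,-2,45,0,0],
    [0,-2,45,0,0],
    [0,-2,45,0,0],
    [0,-2,45,0,0],
    [0,-2,40,0,0],
    [0,-2,30,0,0],
    [0,-2,15,0,0]
  ]
}}

```text
t: 7.15
tool_pos: [0.5242, 0.3359, 0.3279]
tool_rot: [0.044, -3.138, 0.002]
contact_force: [-0.3, -0.8, -2.3]
opening: 0.029
grip_force: 45.6
```

```bash
python3 - <<'E'
from h import *
import cv2
o=get_obs();print(np.round(o["tool_pos"],4),np.round(o["tool_rot"],3),o["opening"],o["t"])
A=[cv2.resize(get_image(n)[y:y+h,x:x+w,::-1],None,fx=3,fy=3,interpolation=2) for n,x,y,w,h in(("scene",375,90,130,165),("side",240,70,130,165))]
cv2.imwrite("pics/h1.png",cv2.convertScaleAbs(np.hstack(A),alpha=1.5,beta=10))
E
```

```text
[0.5242 0.3359 0.3279] [ 4.400e-02 -3.138e+00  2.000e-03] 0.029017388958971525 7.15
```

View pics/h1.png

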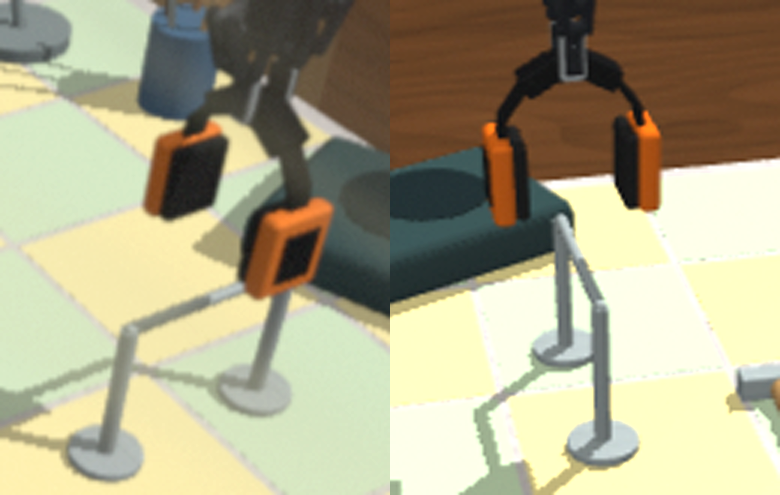

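Both views show the defenders held upright above the middle of the rail, one cup on each side. Now I'll lower them.

>>> {"name": "servo_tool", "arguments": {
  "increments": [
    [0,-3,0,20,0],
    [0,0,0,35,0],
    [0,0,0,35,0],
    [0,0,0,30,0],
    [0,0,0,20,0],
    [0,0,0,10,0],
    [0,0,0,5,0],
    [0,0,0,4,0],
    [0,0,0,3,0],
    [0,0,0,0,0]
  ]
}}

```text
t: 8.5
tool_pos: [0.5288, 0.3343, 0.1686]
tool_rot: [-0.041, 3.141, 0.0]
contact_force: [-0.8, -0.0, -2.5]
opening: 0.0293
grip_force: 45.6
```

>>> {"name": "servo_tool", "arguments": {
  "increments": [
    [0,0,0,4,0],
    [0,0,0,3,0],
    [0,0,0,2,0],
    [0,0,0,0,0]
  ]
}}

```text
t: 9.0
tool_pos: [0.5286, 0.3342, 0.1592]
tool_rot: [0.041, -3.141, 0.0]
contact_force: [0.8, -0.1, -2.0]
opening: 0.0287
grip_force: 45.7
```

>>> {"name": "servo_tool", "arguments": {
  "increments": [
    [0,0,0,1,0],
    [0,0,0,1,0],
    [0,0,0,0,0]
  ]
}}

```text
t: 9.38
tool_pos: [0.5289, 0.3343, 0.1587]
tool_rot: [-0.041, 3.141, 0.0]
contact_force: [-3.3, -1.7, 5.0]
opening: 0.0293
grip_force: 46.4
```

Contact: the vertical force rose from -2 to +5 N. I'll release and back off upward.

>>> {"name": "servo_tool", "arguments": {
  "increments": [
    [0.5,0,0,0,0],
    [0.7,0,0,0,0],
    [1,0,0,0,0],
    [1,0,0,0,0],
    [1,0,0,-10,0],
    [1,0,0,-40,0],
    [1,0,0,-60,0],
    [1,0,0,-60,0],
    [1,0,0,0,0]
  ]
}}

```text
t: 10.5
tool_pos: [0.531, 0.3353, 0.3366]
tool_rot: [-0.041, 3.128, 0.009]
contact_force: [0.6, 0.8, -0.2]
opening: 0.0856
grip_force: 0.0
```

```bash
python3 - <<'E'
from h import *
import cv2
A=[cv2.resize(get_image(n)[y:y+h,x:x+w,::-1],None,fx=3,fy=3,interpolation=2) for n,x,y,w,h in(("scene",375,90,130,165),("side",240,70,130,165))]
cv2.imwrite("pics/h2.png",cv2.convertScaleAbs(np.hstack(A),alpha=1.5,beta=10))
E
```

```text
(no output)
```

View pics/h2.png

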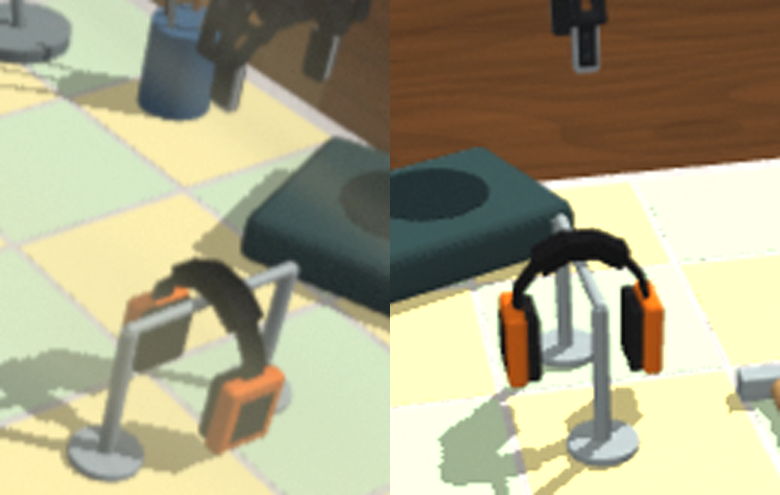

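The defenders hang level over the bar, a cup on each side. I'll refit the stones and stands with their heights fixed to get the horizontal positions.

```bash
python3 - <<'E'
from m2 import *
from scipy.optimize import least_squares
Z=dict(pad=0,gstand=0,rstand=0,rstone=.014,gstone=.014)
for k,z in Z.items():
  for sel in (None,'w1'):
    f=lambda q:np.concatenate([(proj(n,world([q[0],q[1],z,q[2]],np.array(list(d))*1e-3))+.35*0-np.array(list(d.values()))).ravel() for n,d in O[k].items() if sel in(None,n)])
    s=least_squares(f,[.5,.1,0],loss="soft_l1");print(k,sel,np.round(s.x*1000,1))
print(get_obs()["tool_pos"],get_obs()["tool_rot"])
E
```

```text
pad None [ 509.9 -126.4 -117.8]
pad w1 [ 509.4 -125.9 -119.1]
gstand None [ 507.3 -316.   -49.9]
gstand w1 [ 507.  -314.6  -54.3]
rstand None [512.7  56.8  50.4]
rstand w1 [512.6  56.7  46. ]
rstone None [ 509.3 -316.6  -57.7]
rstone w1 [ 508.2 -314.9  -62.4]
gstone None [508.5  61.5  24.6]
gstone w1 [508.5  61.4  28.1]
[0.52901534 0.33432087 0.3289438 ] [-4.09998420e-02  3.13885529e+00  1.75669308e-03]
```

>>> {"name": "servo_tool", "arguments": {
  "increments": [
    [1,3,-30,0,0],
    [1,3.6,-50,0,0],
    [1,4,-50,0,0],
    [1,4,-50,0,0],
    [1,4,-45,20,0],
    [1,4,-32,30,0],
    [1,3,-15.3,40,0],
    [1,2,0,50,0],
    [1,0,0,50,0],
    [1,0,0,40,0],
    [1,0,0,25,0],
    [1,0,0,0,0]
  ],
  "force": 60
}}

```text
t: 12.1
tool_pos: [0.5044, 0.0613, 0.0678]
tool_rot: [0.041, -3.132, -0.001]
contact_force: [0.0, -0.1, -0.2]
opening: 0.0853
grip_force: 0.0
```

>>> {"name": "servo_tool", "arguments": {
  "increments": [
    [1,0,0,20,0],
    [1,0,0,15,0],
    [1,0,0,8,0],
    [1,0,0,0,0],
    [1,0,0,0,0]
  ]
}}

```text
t: 12.72
tool_pos: [0.5088, 0.0612, 0.03]
tool_rot: [-0.041, 3.14, -0.0]
contact_force: [-0.3, -0.2, 0.8]
opening: 0.0854
grip_force: 0.0
```

>>> {"name": "servo_tool", "arguments": {
  "increments": [
    [1,0,0,7,0],
    [1,0,0,5,0],
    [1,0,0,0,0],
    [0,0,0,0,0],
    [0,0,0,0,0],
    [0,0,0,0,0],
    [0,0,0,0,0]
  ]
}}

```text
t: 13.6
tool_pos: [0.5089, 0.0614, 0.018]
tool_rot: [-0.041, 3.14, 0.001]
contact_force: [0.4, 0.7, 4.1]
opening: 0.0583
grip_force: 68.3
```

>>> {"name": "servo_tool", "arguments": {
  "increments": [
    [0,0,0,-5,0],
    [0,0,0,-15,0],
    [0,0,0,-25,0],
    [0,0,0,-15,0],
    [0,0,-15,0,0],
    [0,1,-35,0,0],
    [0,1,-40,0,0],
    [0,1,-40,0,0],
    [0,1,-35,0,0],
    [0,0,-22,0,0],
    [0,0,0,15,0],
    [0,0,0,0,0]
  ]
}}

```text
t: 15.1
tool_pos: [0.5066, -0.1249, 0.0593]
tool_rot: [0.04, -3.136, -0.004]
contact_force: [0.2, 1.1, -4.8]
opening: 0.0588
grip_force: 67.5
```

>>> {"name": "servo_tool", "arguments": {
  "increments": [
    [0,0,0,15,0],
    [0,0,0,15,0],
    [0,0,0,10,0],
    [0,0,0,6,0],
    [0,0,0,3,0],
    [0,0,0,0,0],
    [0,0,0,0,0]
  ]
}}

```text
t: 15.98
tool_pos: [0.5095, -0.126, 0.0138]
tool_rot: [-0.041, 3.14, -0.001]
contact_force: [0.3, -0.4, -3.7]
opening: 0.0586
grip_force: 67.6
```

>>> {"name": "servo_tool", "arguments": {
  "increments": [
    [0,0,0,1.5,0],
    [0,0,0,1,0],
    [0,0,0,1,0],
    [0,0,0,0.5,0],
    [0,0,0,0,0]
  ]
}}

```text
t: 16.6
tool_pos: [0.5091, -0.1258, 0.01]
tool_rot: [0.041, -3.141, -0.0]
contact_force: [-5.6, -0.6, 5.7]
opening: 0.0588
grip_force: 68.6
```

>>> {"name": "servo_tool", "arguments": {
  "increments": [
    [0.9,0,0,0,0],
    [1,0,0,0,0],
    [1,0,0,0,0],
    [1,0,0,-20,0],
    [1,0,0,-40,0],
    [1,0,0,-40,2.4],
    [1,0,0,0,2.4],
    [1,-2.3,-40,0,0],
    [1,-2.5,-50,0,0],
    [1,-2.5,-50,0,0],
    [1,-2,-35,0,0],
    [1,-1,-14.8,0,0]
  ]
}}

```text
t: 18.1
tool_pos: [0.5083, -0.3176, 0.1093]
tool_rot: [0.094, 3.14, -0.0]
contact_force: [-0.3, 0.9, -0.7]
opening: 0.0855
grip_force: 0.0
```

>>> {"name": "servo_tool", "arguments": {
  "increments": [
    [1,0,0,20,0],
    [1,0,0,30,0],
    [1,0,0,20,0],
    [1,0,0,10,0],
    [1,0,0,0,0],
    [1,0,0,0,0]
  ]
}}

```text
t: 18.85
tool_pos: [0.5092, -0.3163, 0.0304]
tool_rot: [0.09, 3.139, -0.002]
contact_force: [0.9, 0.6, 0.6]
opening: 0.0851
grip_force: 0.0
```

>>> {"name": "servo_tool", "arguments": {
  "increments": [
    [1,0,0,7,0],
    [1,0,0,5,0],
    [1,0,0,0,0],
    [0,0,0,0,0],
    [0,0,0,0,0],
    [0,0,0,0,0],
    [0,0,0,0,0]
  ]
}}

```text
t: 19.73
tool_pos: [0.5091, -0.3168, 0.0184]
tool_rot: [0.09, 3.139, -0.003]
contact_force: [-0.6, -2.0, 4.4]
opening: 0.059
grip_force: 69.7
```

>>> {"name": "servo_tool", "arguments": {
  "increments": [
    [0,0,0,-5,0],
    [0,0,0,-20,0],
    [0,0,0,-35,0],
    [0,0,0,-30,-3],
    [0,0,0,0,-3.1],
    [0,-1,25,0,0],
    [0,-3,45,0,0],
    [0,-3,50,0,0],
    [0,-3,55,0,0],
    [0,-3,55,0,0],
    [0,-3,50,0,0],
    [0,-3,45,0,0]
  ]
}}

```text
t: 21.22
tool_pos: [0.5099, 0.0126, 0.1068]
tool_rot: [0.078, -3.139, -0.002]
contact_force: [0.3, -0.4, -5.2]
opening: 0.0586
grip_force: 68.8
```

>>> {"name": "servo_tool", "arguments": {
  "increments": [
    [0,-1.8,33,0,0],
    [0,-1,14.9,0,0],
    [0,0,0,15,0],
    [0,0,0,25,0],
    [0,0,0,20,0],
    [0,0,0,10,0],
    [0,0,0,0,0],
    [0,0,0,0,0]
  ]
}}

```text
t: 22.22
tool_pos: [0.5128, 0.0573, 0.0381]
tool_rot: [-0.076, 3.139, -0.0]
contact_force: [-0.4, 0.1, -5.0]
opening: 0.059
grip_force: 68.7
```

Contact is expected at a TCP height of about 0.018. I'll lower to 0.021, then in small steps.

>>> {"name": "servo_tool", "arguments": {
  "increments": [
    [0,0,0,8,0],
    [0,0,0,6,0],
    [0,0,0,3,0],
    [0,0,0,1,0],
    [0,0,0,1,0],
    [0,0,0,0,0]
  ]
}}

```text
t: 22.98
tool_pos: [0.5122, 0.0577, 0.0185]
tool_rot: [-0.077, 3.14, -0.0]
contact_force: [0.2, 0.3, -4.4]
opening: 0.0586
grip_force: 68.8
```

>>> {"name": "servo_tool", "arguments": {
  "increments": [
    [0,0,0,1,0],
    [0,0,0,0.5,0],
    [0,0,0,0,0]
  ]
}}

```text
t: 23.35
tool_pos: [0.5123, 0.0577, 0.0184]
tool_rot: [0.077, -3.14, 0.0]
contact_force: [-5.7, 0.3, 7.6]
opening: 0.0588
grip_force: 70.3
```

>>> {"name": "servo_tool", "arguments": {
  "increments": [
    [0.9,0,0,0,0],
    [1,0,0,0,0],
    [1,0,0,0,0],
    [1,0,0,-20,0],
    [1,0,0,-40,0],
    [1,0,0,-35,1.3],
    [1,2,-40,0,0],
    [1,2,-50,0,0],
    [1,2,-50,0,0],
    [1,1.8,-30,0,0],
    [1,0,-13.5,0,0],
    [1,0,0,0,0]
  ]
}}

```text
t: 24.85
tool_pos: [0.5091, -0.1262, 0.1118]
tool_rot: [-0.039, 3.141, 0.001]
contact_force: [-0.6, 0.1, 0.2]
opening: 0.0855
grip_force: 0.0
```

```bash
python3 w.py w2; python3 comp.py w2 c4 2 150,20,360,260
```

```text
[ 0.5091 -0.1262  0.1118] [-3.900e-02  3.141e+00  1.000e-03] 24.85
```

View pics/w2.png

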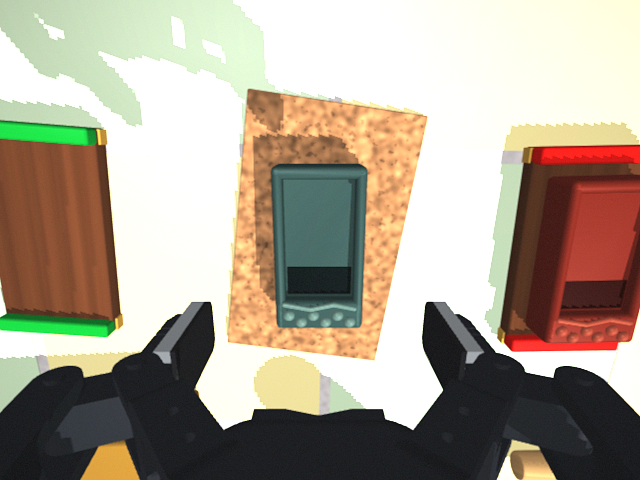

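The green stone lies flat and central on the pad, with corners near (272,165) and (362,327). The red stone lies between the red lips. I'll check both numerically.

```bash
python3 - <<'E'
from h import *
import json
addwrist('w',json.load(open('pics/w2.json')))
for n,uv,z in [('g -x-y',(272,165),.034),('g -x+y',(367,165),.034),('g +x-y',(278,327),.034),('g +x+y',(362,327),.034),
 ('r -x end top',(590,177),.042),('lip-x inner top',(590,163),.022),('lip -x outer top',(590,147),.022),('r +x end base',(585,342),.014),('r +x end top',(585,335),.042),('lip+x outer',(585,349),.022),('r left base mid',(541,260),.014),('r left top mid',(550,260),.042),
 ('stand left top -x',(527,165),.014),('stand left +x',(507,330),.014),
 ('gst lip -x R',(100,130),.022),('gst lip +x R',(119,326),.022)]: print(n,np.round(ray('w',uv,z)*1000,1))
E
```

```text
g -x-y [ 454.1 -155.6   34. ]
g -x+y [452.7 -97.8  34. ]
g +x-y [ 564.7 -152.7   34. ]
g +x+y [563.3 -94.2  34. ]
r -x end top [455.7  33.4  42. ]
lip-x inner top [448.7  46.4  22. ]
lip -x outer top [438.9  44.   22. ]
r +x end base [583.5  81.4  14. ]
r +x end top [561.   55.7  42. ]
lip+x outer [584.6  75.9  22. ]
r left base mid [517.7  33.9  14. ]
r left top mid [508.1  20.7  42. ]
stand left top -x [451.5  11.   14. ]
stand left +x [574.6  19.5  14. ]
gst lip -x R [ 436.3 -264.1   22. ]
gst lip +x R [ 573.8 -270.7   22. ]
```

The green stone's centre is (509,-125). The red stone is about (512,57) on a stand at about (513,57), so both are fine. I'll grip the green stone.

>>> {"name": "servo_tool", "arguments": {
  "increments": [
    [1,0,0,20,0],
    [1,0,0,35,0],
    [1,0,0,25,0],
    [1,0,0,13,0],
    [1,0,0,7.5,0],
    [1,0,0,0,0],
    [1,0,0,0,0],
    [0,0,0,0,0],
    [0,0,0,0,0],
    [0,0,0,0,0],
    [0,0,0,0,0]
  ]
}}

```text
t: 26.28
tool_pos: [0.5098, -0.1262, 0.0124]
tool_rot: [-0.041, 3.14, -0.0]
contact_force: [-0.7, 1.0, 5.7]
opening: 0.0588
grip_force: 67.8
```

Before placing, I'll check the green stand by segmenting its lips in w2 and w1.

```bash
python3 - <<'E'
from h import *
import json,cv2
for n in('w1','w2'):
    addwrist(n,json.load(open(f'pics/{n}.json')))
    i=cv2.imread(f'pics/{n}.png').astype(int)
    m=((i[...,1]>i[...,2]*2)&(i[...,1]>i[...,0]*2)&(i[...,1]>90)).astype(np.uint8)
    k,l,s,c=cv2.connectedComponentsWithStats(m)
    for j in range(1,k):
        if s[j,4]<100: continue
        p=np.argwhere(l==j)[:,::-1]
        q=cv2.boxPoints(cv2.minAreaRect(p.astype(np.float32)))
        print(n,s[j].tolist(),np.round(q).tolist())
        print('  z22',[np.round(ray(n,u,.022)[:2]*1000).tolist() for u in q])
    print('pad-pred check stand corners',np.round(proj(n,world([.5073,-.316,0,-.05],[[-.075,.04,.022],[-.064,.04,.022],[.064,.04,.022],[.075,.04,.022],[-.075,.04,0],[.075,.04,0]]))).tolist())
E
```

```text
w1 [152, 167, 57, 11, 445] [[152.0, 170.0], [208.0, 166.0], [208.0, 174.0], [152.0, 178.0]]
  z22 [[430.0, -351.0], [435.0, -271.0], [446.0, -272.0], [441.0, -353.0]]
w1 [170, 259, 52, 10, 334] [[170.0, 262.0], [221.0, 258.0], [221.0, 265.0], [170.0, 269.0]]
  z22 [[569.0, -357.0], [572.0, -278.0], [583.0, -280.0], [580.0, -359.0]]
pad-pred check stand corners [[207.0, 166.0], [208.0, 174.0], [221.0, 259.0], [222.0, 266.0], [211.0, 165.0], [225.0, 261.0]]
w2 [0, 121, 97, 24, 1698] [[-1.0, 138.0], [0.0, 120.0], [97.0, 128.0], [96.0, 146.0]]
  z22 [[443.0, -328.0], [432.0, -325.0], [435.0, -266.0], [446.0, -268.0]]
w2 [0, 314, 115, 23, 1875] [[-1.0, 329.0], [0.0, 313.0], [115.0, 320.0], [113.0, 337.0]]
  z22 [[579.0, -359.0], [565.0, -355.0], [569.0, -273.0], [583.0, -276.0]]
pad-pred check stand corners [[86.0, 126.0], [88.0, 145.0], [107.0, 325.0], [109.0, 338.0], [107.0, 127.0], [124.0, 323.0]]
```

The apparent 5 mm shift in w2 comes from the visible side face of the lip. The target (507,-315.5) with yaw -0.05 stands.

>>> {"name": "servo_tool", "arguments": {
  "increments": [
    [0,0,0,-5,0],
    [0,0,0,-20,0],
    [0,0,0,-30,0],
    [0,0,0,-25,2.2],
    [0,0,0,0,2.2],
    [0,-1,-20,0,0],
    [0,-2,-40,0,0],
    [0,-2,-45,0,0],
    [0,-1.6,-45,0,0],
    [0,-1,-28,0,0],
    [0,0,-11.4,0,0],
    [0,0,0,0,0]
  ]
}}

```text
t: 27.78
tool_pos: [0.5062, -0.3158, 0.0904]
tool_rot: [-0.081, -3.139, -0.002]
contact_force: [0.0, 0.5, -4.5]
opening: 0.0585
grip_force: 66.7
```

>>> {"name": "servo_tool", "arguments": {
  "increments": [
    [0,0,0,15,0],
    [0,0,0,25,0],
    [0,0,0,15,0],
    [0,0,0,8,0],
    [0,0,0,3,0],
    [0,0,0,0,0],
    [0,0,0,0,0]
  ]
}}

```text
t: 28.65
tool_pos: [0.5076, -0.316, 0.0263]
tool_rot: [0.08, 3.139, -0.002]
contact_force: [0.0, -0.3, -2.5]
opening: 0.0587
grip_force: 66.7
```

>>> {"name": "servo_tool", "arguments": {
  "increments": [
    [0,0,0,3,0],
    [0,0,0,1.5,0],
    [0,0,0,1,0],
    [0,0,0,0,0]
  ]
}}

```text
t: 29.15
tool_pos: [0.5069, -0.3156, 0.0205]
tool_rot: [-0.08, -3.14, -0.0]
contact_force: [-3.9, 2.6, 2.8]
opening: 0.0587
grip_force: 67.5
```

>>> {"name": "servo_tool", "arguments": {
  "increments": [
    [0,0,0,0.7,0],
    [0,0,0,0,0]
  ]
}}

```text
t: 29.4
tool_pos: [0.507, -0.3156, 0.0205]
tool_rot: [-0.08, -3.14, -0.0]
contact_force: [-5.4, 3.1, 7.7]
opening: 0.0589
grip_force: 68.1
```

In contact, so I'll release, rise, and step back toward the pad for a final look.

>>> {"name": "servo_tool", "arguments": {
  "increments": [
    [0.9,0,0,0,0],
    [1,0,0,0,0],
    [1,0,0,0,0],
    [1,0,0,-20,0],
    [1,0,0,-50,0],
    [1,0,0,-60,0],
    [1,0,50,-60,0],
    [1,0,60,-60,0],
    [1,0,50,-40,0],
    [1,0,30,0,0],
    [1,0,0,0,0],
    [1,0,0,0,0]
  ]
}}

```text
t: 30.9
tool_pos: [0.5151, -0.1531, 0.2807]
tool_rot: [0.08, 3.14, -0.001]
contact_force: [-0.3, 0.1, -0.9]
opening: 0.0859
grip_force: 0.0
```

```bash
python3 - <<'E'
from station import *
import cv2,numpy as np
a=get_image("wrist")[:,:,::-1][100:300,100:500];s=get_image("side")[:,:,::-1][120:420,230:430]
H=np.zeros((600,800,3),np.uint8);H[:200,:400]=a;H=cv2.convertScaleAbs(H,alpha=1.5)
H=np.zeros((540,800,3),np.uint8);H[:240,:480]=cv2.resize(a,(480,240));H[:450,485:785]=cv2.resize(s,(300,450));H[242:,:480]=cv2.resize(get_image("scene")[:,:,::-1][170:370,170:490],(480,298))
cv2.imwrite("pics/f.png",cv2.convertScaleAbs(H,alpha=1.5,beta=10));print(get_obs()["tool_pos"],get_obs()["t"])
E
```

```text
[ 0.51495567 -0.15361704  0.27981955] 31.05
```

View pics/f.png

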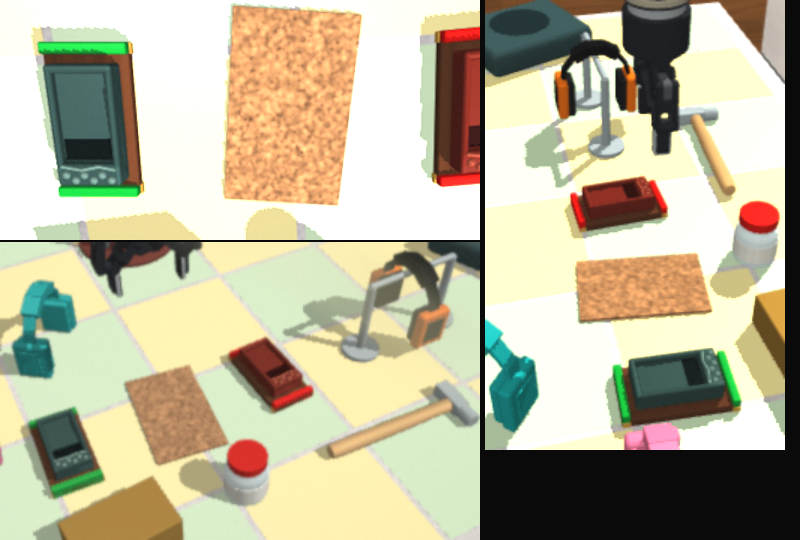

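The picture shows the green stone between the green lips, the red stone between the red lips, the pad empty, the defenders on the rail and the gripper clear of everything.

```bash
python3 -c "
from station import *
print(finish_job())"
```

```text
the job is handed in; nothing more can be done
None
```

I handed in the job at about 31 s of the 72 s: in the final pictures the ear defenders hang over the rail, and each stone sits flat and about centred on the stand of its own colour. The hand-in gave no verdict.

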